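Load a fixed-angle rotor in balanced pairs

TASK

Finish loading the centrifuge rotor: put the three capped bottles standing on the bench into its three empty bores, each directly opposite the seated bottle with the same cap colour, since those pairs were weighed to balance. Take them one at a time, lower each well down into its bore before letting go so that it only slides the last bit home, and see that all three are fully home. Keep the bottles from toppling and leave the other things on the bench standing where they are.

Things in the scene. Friction and masses are not known exactly. Their poses are not given: they have to be found in the camera images.
- rotor: Aluminium centrifuge rotor on a rubber foot, immovable. 316 mm across up to 46 mm high, tapering to a 242 mm rim 147 mm high; dished top, 112 mm high at the middle, screw there to 123 mm. Six bores 60 degrees apart lean 25 degrees, mouths inwards (centres 74 mm from the axis, 128 mm high). Origin: on the axis at bench level; z up, x points at the free bore across from the seated red bottle
- bottle_red: Loose upright 250 ml bottle, red cap, about 0.3 kg. Origin: centre of the underside, z to the cap. 122 mm tall: body 62 mm across to 76 mm (foot bevelled 4 mm), shoulder in to 40 mm at 94 mm, cap 48 mm across from 94 to 122 mm, where to grip it. Round. 2 mm clear all round in a bore; let go there it slides home by its weight, cap then 18 mm proud of the mouth
- bottle_blue: Loose upright 250 ml bottle, blue cap, about 0.3 kg. Origin: centre of the underside, z to the cap. 122 mm tall: body 62 mm across to 76 mm (foot bevelled 4 mm), shoulder in to 40 mm at 94 mm, cap 48 mm across from 94 to 122 mm, where to grip it. Round. 2 mm clear all round in a bore; let go there it slides home by its weight, cap then 18 mm proud of the mouth
- bottle_yellow: Loose upright 250 ml bottle, yellow cap, about 0.3 kg. Origin: centre of the underside, z to the cap. 122 mm tall: body 62 mm across to 76 mm (foot bevelled 4 mm), shoulder in to 40 mm at 94 mm, cap 48 mm across from 94 to 122 mm, where to grip it. Round. 2 mm clear all round in a bore; let go there it slides home by its weight, cap then 18 mm proud of the mouth
- bore_red_mouth (a point): centre of the mouth of the free bore across from the seated red bottle, along the rotor's x. Bore 66 mm across, 104 mm deep along its slope; mouth plane square to the bore, whose axis runs from here to bore_red_floor
- bore_red_floor (a point): centre of that bore's floor, outwards and down from its mouth; the underside centre of a bottle that is home rests here
- seated_red (a point): centre of the top of the red cap of the bottle already home in the rotor (same shape as the loose ones, fixed), 66 mm from the rotor's axis and about 144 mm high, 18 mm proud of its mouth, leaning like its bore
- bore_blue_mouth (a point): centre of the mouth of the free bore across from the seated blue bottle, 60 degrees anticlockwise (from above) of the rotor's x. Bore 66 mm across, 104 mm deep along its slope; mouth plane square to the bore, whose axis runs from here to bore_blue_floor
- bore_blue_floor (a point): centre of that bore's floor, outwards and down from its mouth; the underside centre of a bottle that is home rests here
- seated_blue (a point): centre of the top of the blue cap of the bottle already home in the rotor (same shape as the loose ones, fixed), 66 mm from the rotor's axis and about 144 mm high, 18 mm proud of its mouth, leaning like its bore
- bore_yellow_mouth (a point): centre of the mouth of the free bore across from the seated yellow bottle, 60 degrees clockwise (from above) of the rotor's x. Bore 66 mm across, 104 mm deep along its slope; mouth plane square to the bore, whose axis runs from here to bore_yellow_floor
- bore_yellow_floor (a point): centre of that bore's floor, outwards and down from its mouth; the underside centre of a bottle that is home rests here
- seated_yellow (a point): centre of the top of the yellow cap of the bottle already home in the rotor (same shape as the loose ones, fixed), 66 mm from the rotor's axis and about 144 mm high, 18 mm proud of its mouth, leaning like its bore
- wash_bottle: loose white wash bottle, 60 mm across and 105 mm high to its shoulder, grey cap to 148 mm and a thin bent grey spout to 190 mm that overhangs 45 mm along its x. Bystander. Origin: centre of its underside.
- beaker: loose glass beaker, 68 mm across, 94 mm high. Bystander. Origin: centre of its underside.
- tip_box: loose blue tip box with a clear lid, 85 x 122 x 65 mm (x, y, z). Bystander. Origin: centre of its underside.
- flask: loose conical flask, 82 mm across at the foot, tapering to a 30 mm neck at 80 mm, 119 mm high with a black stopper. Bystander. Origin: centre of its underside.
- forceps: loose steel forceps lying flat, 170 mm long along their x, 13 mm wide, 9 mm high. Bystander. Origin: at the underside, midway along the forceps.
- petri_dishes: loose stack of petri dishes, 91 mm across, 45 mm high. Bystander. Origin: centre of its underside.
Not all that is in view belongs to the job. What is shaped like the bottle_blue but green or pink is not meant.

How it is judged:
By the outcome, as a careful person would: the job done as asked, in the order asked, and still so for the second after the job is handed in, with the robot touching nothing.
It also fails if it takes over 72 s, if anything falls off the work surface, if the arm or the gripper's body presses on something with over 40 N, if the wrist force passes 120 N, or if a joint passes its speed limit or range.

ROBOT

A 7-joint arm with a two-finger parallel gripper is mounted at the origin on the work surface. World frame = base frame: x ahead of the robot, y to its left, z up, the work surface at z = 0. Lengths are in mm, angles in rad, forces in N, time in s.
With the tool pointing down it reaches from about 350 to 900 mm from the base axis. Payload 19.9 kg.
Tool frame: the origin (TCP) lies between the finger pads; the fingertips stand 17 mm ahead of it and the grasp point (between the pads) lies 2 mm behind it (r.tip_extent is the distance from the TCP to the fingertips, in mm); z points along the fingers, y is the line along which they close (so a half turn about z gives the same grasp; the last joint's range is limited). The gripper opens to 85 mm and grips with 20 to 120 N. Pads are 22 mm wide; open, the fingers measure 114 mm over their backs; the gripper's body (76 mm by 85 mm) begins 54 mm behind the grasp point. The pads swing forward as they close: fully open they stand 13 mm farther back than shut.
Start: joints at [1.123, 0.417, -0.01, 1.614, 0.005, 1.111, -0.053], TCP at [247.29, -573.978, 248.26] pointing down, gripper open.
Joint ranges: [-2.81, 2.81], [-0.39, 2.02], [-1.27, 1.25], [0.06, 2.57], [-1.19, 4.33], [0.19, 2], [-2.82, 2.82]. Speed limits (rad/s): [1.89, 1.89, 2.39, 2.39, 3.01, 3.01, 3.01].

INTERFACE

Orientations are given as a unit quaternion [x, y, z, w].
In Python, from workcell import r, vision gives the robot as it stands.
- The arm moves only by the tool jog_arm, never from a script. Its argument "commands" is a list of rows, each a list of 7 numbers: the shift along the tool's x, y, z in mm, then the turn, a rotation vector about the tool's x, y, z in degrees, then the closure, from -1 (fully open) to 1 (shut). A call has exactly 10 rows; each row is the pose to reach, as a shift and turn from the pose commanded when the call began, along the tool's axes at that moment; what a row does not reach only later rows make up. A row lasts 1/12 s, in which the tool goes at most 41.7 mm and 7.16 degrees, less where a joint would pass 70% of its speed; a pose out of reach is approached as far as the arm can. A call with a gripper value outside its range is refused whole. The fingers move at their own pace and stop on an object; "squeeze" is the grip in N (left out, the last holds). Time passes only in rows, so rows that repeat a pose let the fingers close, or fill a call up. It gives the time, the measured TCP pose, the force, the opening and the grip force at its end, in the units of the state.
- r.sense(): the state, without advancing time (a new reading comes with each control period).
- vision.snapshot(name): name is "scene" or "side" or "wrist"; returns (picture, depth): 384x512x3 uint8, red, green, blue; 384x512 float32, mm along the optical axis (not along the pixel's ray), 0 where there is no reading.
- vision.camera_model(name): a dict with "fx", "fy", "cx", "cy" (pixels), "position" and "attitude" of the camera in the world; the wrist camera has in their place "hand_eye" (4x4, takes a point from camera to tool coordinates, whose origin is the TCP and whose axes are the flange's). Camera axes: x right, y down, z forward; pixel columns grow to the right and rows downward; lengths in mm; the calibration is good to about 2 mm. A picture is of the moment at which its call begins: read the wrist's pose just before it. camera_model takes no time and is no camera call.
- r.close_job(): hands the job in; it is judged then, once.
The state is a dict: "clock": time; "joint_positions": joint angles; "qd": joint speeds; "joint_torque": joint torques, N m; "ee_pos": TCP position; "tool_rot": TCP orientation; "force": force on the tool from outside, world axes, zero at the start; "moment": the same for the moment, N m; "opening": opening from 0.0 (shut) to 1.0 (fully open); "finger_force": force on a finger pad.
Only numpy, scipy, OpenCV 4.12 (cv2) and the standard library are available. Lean on these libraries where they do the work, as an engineer would, in place of code of your own. Each camera call takes 0.05 s, during which the arm holds its last target. There are 200 camera calls.

## Working session

There is one attempt and no reset: what is moved stays moved. The work goes in short steps, Python scripts to look and compute and a tool call to move; the robot and the scene stay as the last step left them, time stands still between calls to the robot, and variables do not carry over. Pictures are saved under pics/ and viewed, at most 10 in all, crops included, and the job is handed in when it is done.

Besides the shell and the picture viewer there is one more tool, called as name([rows], argument=value, ...), one row to a line, values as JSON. jog_arm: Moves the arm, as the interface text tells. Its arguments: {"type":"object","properties":{"commands":{"type":"array"},"squeeze":{"type":"number"}},"required":["commands"]}

```bash
ls; mkdir -p pics; python3 - <<'E'
from workcell import r,vision
import cv2,numpy as np
for n in("scene","side"):
    p,d=vision.snapshot(n); cv2.imwrite(f"pics/{n}0.png",p[:,:,::-1]); np.savez(f"{n}0.npz",p=p,d=d)
    print(n,vision.camera_model(n))
print(vision.camera_model("wrist")); print(r.sense())
a=[cv2.imread(f"pics/{n}0.png") for n in("scene","side")]
E
```

```text
pics
scene {'fx': 430.456728967799, 'fy': 430.456728967799, 'cx': 262.3382817592636, 'cy': 181.54214714441704, 'position': array([1120.24731227, -813.31374671,  810.2460859 ]), 'attitude': array([ 0.84811601,  0.27058941, -0.14515197, -0.43175399])}
side {'fx': 356.39112796997523, 'fy': 356.39112796997523, 'cx': 252.68853845552474, 'cy': 193.72313947362795, 'position': array([ 484.68477812, -737.86084088,  807.11591856]), 'attitude': array([ 0.92326861, -0.01080136,  0.01290147, -0.38378633])}
{'fx': 338.1327060294616, 'fy': 338.1327060294616, 'cx': 255.28018569993165, 'cy': 190.50212577662288, 'hand_eye': array([[ 1.38174635e-05, -9.51453316e-01, -3.07793091e-01,
         7.78374879e+01],
       [ 9.99999652e-01,  2.69931858e-04, -7.89524228e-04,
         7.47363439e-01],
       [ 8.34278606e-04, -3.07792973e-01,  9.51452989e-01,
        -1.26036305e+02],
       [ 0.00000000e+00,  0.00000000e+00,  0.00000000e+00,
         1.00000000e+00]])}
{'clock': 0.1, 'joint_positions': array([ 1.12248798,  0.41788717, -0.01030623,  1.61411704,  0.0047095 ,
        1.11071538, -0.05300713]), 'qd': array([-0.00014631,  0.00013868,  0.00068092, -0.00155263, -0.00079583,
       -0.0006851 ,  0.00018767]), 'joint_torque': array([ 1.68327726e-03, -8.65824294e+01,  6.80925865e-01, -4.35640991e+01,
        1.93088385e-02,  4.83365715e-03,  5.93460709e-05]), 'ee_pos': array([ 247.17356973, -573.72050829,  247.73844734]), 'tool_rot': array([ 9.79383632e-01,  2.02008407e-01, -1.56763653e-04, -5.28982521e-04]), 'force': array([ 0.00225354, -0.68514647, -0.60325319]), 'moment': array([ 0.02462787, -0.02320004,  0.03055578]), 'finger_force': 0.0, 'opening': 0.9959293437412201}
```

View pics/scene0.png

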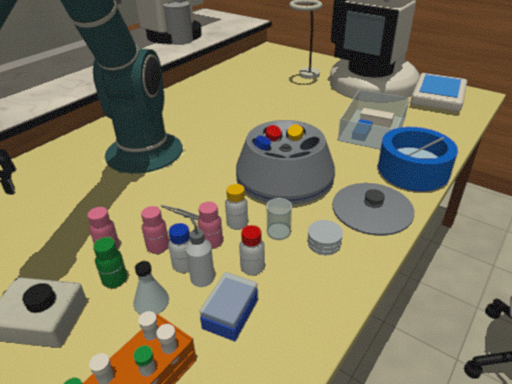

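View pics/side0.png

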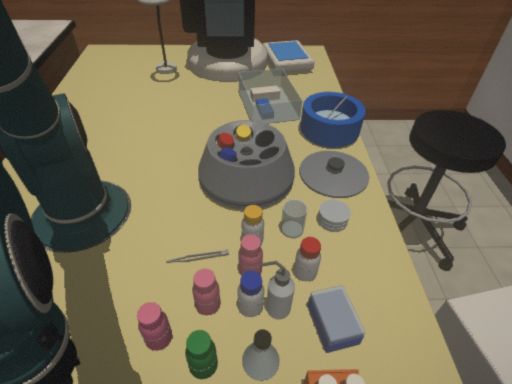

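The side view shows the loose caps at red (310,246), blue (251,279) and yellow (253,214). The seated caps are red (226,141), yellow (244,131) and blue (228,155), and the free bores are on the right and front of the rotor. Next I'll build a height map and measure positions.

```bash
cat > h.py <<'E'
import numpy as np,cv2
from scipy.spatial.transform import Rotation as R
def cloud(d,m,Rw,t):
    v,u=np.mgrid[:384,:512]; 
    P=np.stack([(u-m['cx'])/m['fx']*d,(v-m['cy'])/m['fy']*d,d],-1)
    return P@Rw.T+t
def masks(p):
    hsv=cv2.cvtColor(p,cv2.COLOR_RGB2HSV).astype(int);H,S,V=hsv[...,0],hsv[...,1],hsv[...,2]
    return dict(red=((H<5)|(H>174))&(S>190)&(V>90),blue=(H>108)&(H<128)&(S>170)&(V>60),yellow=(H>17)&(H<27)&(S>200)&(V>120))
def circ(xy):
    # algebraic circle fit
    A=np.c_[2*xy,np.ones(len(xy))];s=np.linalg.lstsq(A,(xy**2).sum(1),rcond=None)[0]
    return s[:2],np.sqrt(s[2]+s[:2]@s[:2])
E
python3 - <<'E'
from h import *
from workcell import vision
hm=np.zeros((700,800,3),np.uint8); top=np.zeros((700,800))
for n in("scene","side"):
    z=np.load(n+"0.npz");p,d=z['p'],z['d'];m=vision.camera_model(n)
    P=cloud(d,m,R.from_quat(m['attitude']).as_matrix(),m['position']);ok=d>0
    print(n,'bench z',np.median(P[ok&(abs(P[...,2])<15)][:,2]))
    for c,k in masks(p).items():
        k=k&ok
        nl,L,st,_=cv2.connectedComponentsWithStats(k.astype(np.uint8))
        for i in range(1,nl):
            if st[i,4]<25: continue
            Q=P[L==i]; hi=np.percentile(Q[:,2],95); T=Q[Q[:,2]>hi-6]
            if hi>220 or hi<60: continue
            (cx,cy),rad=cv2.minEnclosingCircle(T[:,:2].astype(np.float32))
            print(n,c,'px',st[i,:5],'top',hi.round(1),'mec',round(cx,1),round(cy,1),round(rad,1),'med',np.median(T,0).round(1))
    Q=P[ok];C=p[ok]
    s=(Q[:,0]>200)&(Q[:,0]<1000)&(Q[:,1]>-700)&(Q[:,1]<700)&(Q[:,2]>5)&(Q[:,2]<250)
    Q,C=Q[s],C[s]
    np.savez(n+'_c.npz',Q=Q,C=C)
    # rotor rim
    print('rot',[ (Q[(Q[:,2]>140)&(Q[:,2]<152)&(Q[:,1]>-100)][:,:2]).mean(0)])
    for x,y,zz,c in zip(Q[:,0],Q[:,1],Q[:,2],C):
        i,j=int((700-y)/2),int((x-200))
        if 0<=i<700 and zz>top[i,j]: top[i,j]=zz; cv2.rectangle(hm,(j-1,i-1),(j+1,i),tuple(int(a) for a in c[::-1]),-1)
img=cv2.resize(hm[:,:],(800,1400))[600:1400]
cv2.imwrite('pics/top.png',cv2.resize(img,(600,600)))
E
```

```text
scene bench z -0.2769405209407978
scene red px [266 126  15  12 143] top 149.7 mec 434.1 180.5 20.7 med [431.6 178.3 146.6]
scene red px [242 226  19  20 308] top 122.9 mec 650.3 -223.0 23.6 med [ 651.3 -223.9  121.3]
scene blue px [254 136  16  14 154] top 150.3 mec 445.6 104.9 21.7 med [442.4  98.6 147.7]
scene blue px [170 224  18  20 298] top 123.5 mec 505.4 -317.9 23.4 med [ 506.6 -318.2  121.6]
scene yellow px [288 125  15  12 141] top 150.8 mec 495.7 224.2 23.3 med [492.8 229.6 147.3]
scene yellow px [227 184  17  17 179] top 123.3 mec 515.8 -111.6 25.6 med [ 516.5 -113.9  121.3]
rot [array([492.80873298, 154.26612524])]
side bench z -0.9068011491856396
rot [array([491.36329425, 150.59691441])]
```

View pics/top.png

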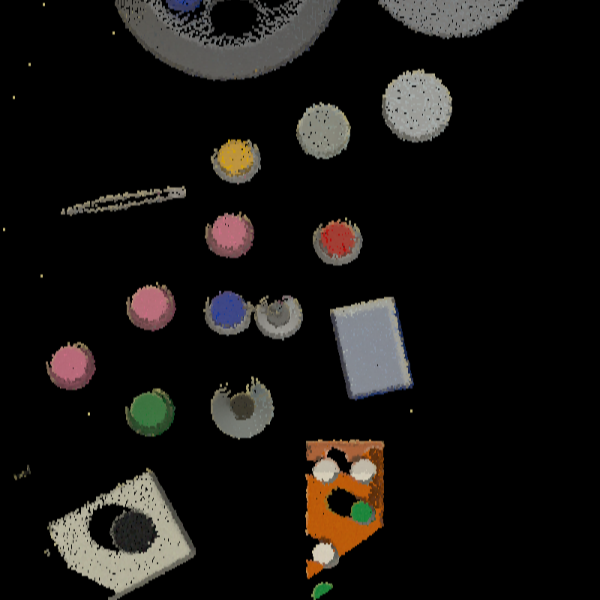

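The top map (1.333 mm/px, row 0 at y=100) shows the bottles with neighbours. The wash bottle is right beside blue at (278,315), and its spout may overhang. Next I'll refine the spout, the rotor and the caps in both views.

```bash
python3 - <<'E'
from h import *
from workcell import r,vision
print('tip',r.tip_extent)
for n in("scene","side"):
    z=np.load(n+'_c.npz');Q,C=z['Q'],z['C']
    s=(Q[:,2]>150)&(Q[:,1]<-230)&(Q[:,1]>-400)&(Q[:,0]>450)&(Q[:,0]<650)
    T=Q[s]; print(n,'spout',T[np.argsort(T[:,0])][::max(1,len(T)//12)].round(0).tolist())
    # cap tops by position: z in 117..128 within 35mm
    for nm,c in dict(red=(650,-223),blue=(505,-318),yellow=(516,-112)).items():
        d=np.hypot(*(Q[:,:2]-c).T); T=Q[(d<27)&(Q[:,2]>118)&(Q[:,2]<127)]
        (x,y),rad=cv2.minEnclosingCircle(T[:,:2].astype(np.float32)); print(n,nm,len(T),'mec',round(x,1),round(y,1),round(rad,1),T.mean(0).round(1))
    # rotor lower cone silhouette: height slices of outer cone
    d=np.hypot(Q[:,0]-492,Q[:,1]-152)
    for a,b in((47,142),):
        k=(Q[:,2]>a)&(Q[:,2]<b)&(d<175)&(d>118); T=Q[k]
        # cone radius at z: 158 ->121 from 46 to 147
        from scipy.optimize import least_squares
        f=lambda p:np.hypot(T[:,0]-p[0],T[:,1]-p[1])-(158-37*(T[:,2]-46)/101)+p[2]
        s=least_squares(f,[492,152,0],loss='soft_l1'); print(n,'cone',s.x.round(2),len(T))
    # seated cap colours
    hsv=cv2.cvtColor(C[None],cv2.COLOR_RGB2HSV)[0].astype(int)
    k=(d<110)&(hsv[:,1]>140)&(hsv[:,2]>50)&(Q[:,2]>125)
    for nm,(lo,hi) in dict(red=(170,190),yellow=(15,30),blue=(105,130)).items():
        H=(hsv[:,0]+ (180 if nm=='red' else 0)*(hsv[:,0]<20))
        T=Q[k&(H>=lo)&(H<=hi)]
        if len(T)>10: print(n,'seat',nm,len(T),T.mean(0).round(1), 'az',np.degrees(np.arctan2(*(T.mean(0)[:2]-s.x[:2])[::-1])).round(1))
E
```

```text
tip 17.0
scene spout [[527.0, -311.0, 168.0], [538.0, -314.0, 181.0], [545.0, -315.0, 180.0], [555.0, -317.0, 192.0], [557.0, -320.0, 186.0], [559.0, -320.0, 181.0], [564.0, -322.0, 179.0], [567.0, -322.0, 178.0], [568.0, -322.0, 167.0], [570.0, -323.0, 156.0], [572.0, -323.0, 163.0], [573.0, -320.0, 173.0], [574.0, -322.0, 160.0], [575.0, -322.0, 173.0]]
scene red 225 mec 650.4 -221.6 24.6 [ 650.8 -222.1  121.2]
scene blue 224 mec 504.0 -315.7 24.3 [ 505.2 -316.2  121.6]
scene yellow 156 mec 515.4 -111.8 25.7 [ 515.  -112.9  121.3]
scene cone [5.0078e+02 1.5396e+02 3.1000e-01] 3280
scene seat red 169 [439.5 174.  140.3] az 161.9
scene seat yellow 170 [496.3 217.6 140.2] az 94.1
scene seat blue 167 [449.7 101.6 140.1] az -134.3
side spout [[525.0, -311.0, 170.0], [529.0, -309.0, 174.0], [535.0, -314.0, 177.0], [539.0, -312.0, 182.0], [543.0, -310.0, 182.0], [547.0, -311.0, 184.0], [553.0, -315.0, 190.0], [557.0, -319.0, 184.0], [562.0, -318.0, 183.0], [566.0, -323.0, 179.0], [568.0, -318.0, 178.0], [570.0, -322.0, 176.0], [572.0, -322.0, 151.0]]
side red 247 mec 648.7 -220.6 24.7 [ 649.9 -221.7  120.7]
side blue 318 mec 503.3 -315.1 23.8 [ 503.2 -315.6  120.8]
side yellow 193 mec 514.3 -111.3 24.2 [ 513.9 -112.7  120.9]
side cone [501.01 152.98   1.44] 3073
side seat red 143 [436.2 173.9 141.8] az 162.1
side seat yellow 153 [492.7 217.1 141. ] az 97.4
```

```bash
cat >> h.py <<'E'
from workcell import r,vision
C=np.array([501,153.5]); AZ=dict(red=-18.,blue=42.,yellow=-78.)
def down(az):  # tool pointing down, tool y at azimuth az (deg)
    a=np.radians(az); y=np.array([np.cos(a),np.sin(a),0]); z=np.array([0,0,-1.]); return np.c_[np.cross(y,z),y,z]
def bore(c,k=1):
    a=np.radians(AZ[c]); rad=np.array([np.cos(a),np.sin(a),0]); Z=np.array([0,0,1.]); s,co=np.sin(np.radians(25)),np.cos(np.radians(25))
    u=co*Z-s*rad; y=k*(co*rad+s*Z); m=np.r_[C,128]+74*rad
    return m,u,np.c_[np.cross(y,-u),y,-u]
def go(pos,Rt):
    s=r.sense(); R0=R.from_quat(s['tool_rot']).as_matrix()
    print('t',s['clock'],'at',s['ee_pos'].round(1),'SHIFT',(R0.T@(np.array(pos)-s['ee_pos'])).round(1),'ROT',np.degrees(R.from_matrix(R0.T@Rt).as_rotvec()).round(2),'f',s['force'].round(1),'op',round(s['opening'],3),s['finger_force'])
E
python3 -c "
from h import *
go((493,179,340),down(10))"
```

```text
t 0.1 at [ 247.2 -573.7  247.7] SHIFT [ 523.6 -594.1  -91.7] ROT [-6.000e-02 -4.000e-02 -7.669e+01] f [ 0.  -0.7 -0.6] op 0.996 0.0
```

jog_arm([
  [523,-594,-92,0,0,-76.7,-1],
  [523,-594,-92,0,0,-76.7,-1],
  [523,-594,-92,0,0,-76.7,-1],
  [523,-594,-92,0,0,-76.7,-1],
  [523,-594,-92,0,0,-76.7,-1],
  [523,-594,-92,0,0,-76.7,-1],
  [523,-594,-92,0,0,-76.7,-1],
  [523,-594,-92,0,0,-76.7,-1],
  [523,-594,-92,0,0,-76.7,-1],
  [523,-594,-92,0,0,-76.7,-1],
])

```text
clock: 0.93
ee_pos: [375.5, -178.5, 296.6]
tool_rot: [0.674, 0.739, -0.0, 0.0]
force: [1.1, -1.5, -0.6]
opening: 0.994
finger_force: 0.0
```

```bash
python3 -c "
from h import *
go((493,179,340),down(10))"
```

```text
t 0.9333 at [ 375.5 -178.5  296.6] SHIFT [345.2 149.8 -43.6] ROT [-0.02  0.02 -4.73] f [ 1.1 -1.5 -0.6] op 0.994 0.0
```

jog_arm([
  [345,150,-44,0,0,-4.7,-1],
  [345,150,-44,0,0,-4.7,-1],
  [345,150,-44,0,0,-4.7,-1],
  [345,150,-44,0,0,-4.7,-1],
  [345,150,-44,0,0,-4.7,-1],
  [345,150,-44,0,0,-4.7,-1],
  [345,150,-44,0,0,-4.7,-1],
  [345,150,-44,0,0,-4.7,-1],
  [345,150,-44,0,0,-4.7,-1],
  [345,150,-44,0,0,-4.7,-1],
])

```text
clock: 1.77
ee_pos: [495.6, 182.8, 340.9]
tool_rot: [0.643, 0.766, 0.001, -0.001]
force: [0.2, 0.8, -0.4]
opening: 1.0
finger_force: 0.0
```

```bash
python3 - <<'E'
from h import *
s=r.sense(); p,d=vision.snapshot('wrist'); m=vision.camera_model('wrist'); cv2.imwrite('pics/w0.png',p[:,:,::-1])
R0=R.from_quat(s['tool_rot']).as_matrix(); T=m['hand_eye']; Rw=R0@T[:3,:3]; t=R0@T[:3,3]+s['ee_pos']
np.savez('w0.npz',p=p,d=d,Rw=Rw,t=t); print(s['ee_pos'],np.abs(s['qd']).max())
P=cloud(d,m,Rw,t); hsv=cv2.cvtColor(p,cv2.COLOR_RGB2HSV).astype(int)
for nm,k in masks(p).items():
    k=k&(d>0)&(P[...,2]>120)&(P[...,2]<170)
    n,L,st,_=cv2.connectedComponentsWithStats(k.astype(np.uint8)); 
    if n<2: continue
    i=1+st[1:,4].argmax(); Q=P[L==i]; e,ev=np.linalg.eigh(np.cov(Q.T)); print(nm,st[i],Q.mean(0).round(1))
E
```

```text
[495.62660091 182.76112191 340.90456188] 0.05051463286079926
red [170 130  26  50 862] [423.9 181.6 147.9]
blue [ 173  199   46   47 1577] [443.7 113.5 145.2]
yellow [ 234   93   50   55 2217] [490.2 226.3 144.7]
```

View pics/w0.png

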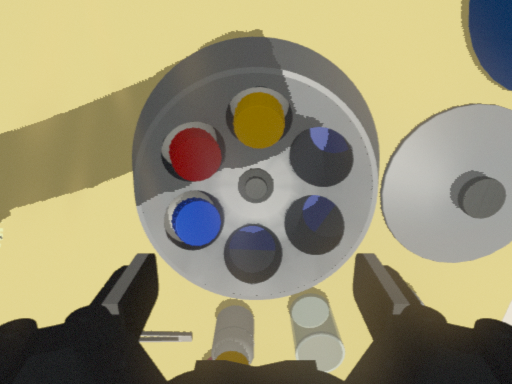

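The view from above shows the screw at (256,185), seated red (195,155), yellow (259,120) and blue (197,222), and the free mouths at (322,157), (314,225) and (253,253). Now I'll fit them precisely.

```bash
python3 - <<'E'
from h import *
z=np.load('w0.npz');p,d,Rw,t=z['p'],z['d'],z['Rw'],z['t'];m=vision.camera_model('wrist')
P=cloud(d,m,Rw,t)
def ray(u,v,h):
    q=Rw@np.array([(u-m['cx'])/m['fx'],(v-m['cy'])/m['fy'],1]); return (t+q*(h-t[2])/q[2])[:2]
hsv=cv2.cvtColor(p,cv2.COLOR_RGB2HSV).astype(int);H,S=hsv[...,0],hsv[...,1]
big=lambda k,c:(lambda n,L,st,ce:(L==L[c[1],c[0]]).astype(np.uint8))(*cv2.connectedComponentsWithStats(k.astype(np.uint8)))
pts={}
for nm,c,k in(('red',(195,155),((H<8)|(H>172))&(S>150)),('yellow',(259,122),(H>15)&(H<26)&(S>215)&(P[...,2]>120)),('blue',(197,222),(H>105)&(H<130)&(S>190)&(P[...,2]>120))):
    M=big(k,c); co=max(cv2.findContours(M,0,1)[0],key=cv2.contourArea); h=cv2.convexHull(co); e=cv2.fitEllipse(h); print('seat',nm,np.round(e[0]+e[1],1),ray(*e[0],144).round(1)); pts['s'+nm]=ray(*e[0],144)
low=cv2.morphologyEx(((P[...,2]<108)&(d>0)).astype(np.uint8),cv2.MORPH_OPEN,np.ones((3,3)))
for nm,c in(('blue',(322,165)),('red',(314,230)),('yellow',(253,258))):
    M=((P[...,2]<0)).astype(np.uint8)
    g=p.astype(int).max(2); k=((g<105)&(np.hypot(*(np.indices(g.shape)-np.array([c[1],c[0]])[:,None,None]))<55))|((H>105)&(H<130)&(S>60)&(np.hypot(*(np.indices(g.shape)-np.array([c[1],c[0]])[:,None,None]))<45))
    M=big(k,c); M=cv2.morphologyEx(M,cv2.MORPH_OPEN,np.ones((5,5))); co=max(cv2.findContours(M,0,1)[0],key=cv2.contourArea); e=cv2.fitEllipse(cv2.convexHull(co)); print('mouth',nm,np.round(e[0]+e[1],1),ray(*e[0],128).round(1)); pts[nm]=ray(*e[0],128)
print('screw',ray(256,185,123).round(1))
for n in('red','blue','yellow'):
    s=pts['s'+n];q=pts[n];c=(s*74+q*66)/140;dd=q-s;print(n,'centre',c.round(1),'az',np.degrees(np.arctan2(dd[1],dd[0])).round(2),'len',np.hypot(*dd).round(1))
# rim circle from depth edge z 143..150
k=(d>0)&(P[...,2]>143)&(P[...,2]<150)&(S<60); Q=P[k][:,:2]; print('rim',circ(Q))
E
```

```text
seat red [193.7 154.2  49.7  52.5] [434.  183.5]
seat yellow [258.6 120.   50.4  55.4] [490.3 226.6]Traceback (most recent call last):
  File "<stdin>", line 10, in <module>
cv2.error: OpenCV(4.12.0) /io/opencv/modules/imgproc/src/shapedescr.cpp:361: error: (-201:Incorrect size of input array) There should be at least 5 points to fit the ellipse in function 'fitEllipseNoDirect'
```

```bash
python3 - <<'E'
from h import *
z=np.load('w0.npz');p,d,Rw,t=z['p'],z['d'],z['Rw'],z['t'];m=vision.camera_model('wrist')
def ray(u,v,h):
    q=Rw@np.array([(u-m['cx'])/m['fx'],(v-m['cy'])/m['fy'],1]); return (t+q*(h-t[2])/q[2])[:2]
hsv=cv2.cvtColor(p,cv2.COLOR_RGB2HSV).astype(int);H,S,V=hsv[...,0],hsv[...,1],hsv[...,2]
I=np.indices(H.shape); pts={}
def fit(nm,c,k,rad,h):
    M=(k&(np.hypot(I[0]-c[1],I[1]-c[0])<rad)).astype(np.uint8); M=cv2.morphologyEx(M,cv2.MORPH_OPEN,np.ones((5,5)))
    co=max(cv2.findContours(M,0,1)[0],key=cv2.contourArea); e=cv2.fitEllipse(cv2.convexHull(co)); pts[nm]=ray(*e[0],h); print(nm,np.round(e[0]+e[1],1),pts[nm].round(1))
fit('sred',(195,155),((H<8)|(H>172))&(S>150),33,144)
fit('syellow',(259,120),(H>15)&(H<26)&(S>215),33,144)
fit('sblue',(197,222),(H>105)&(H<130)&(S>150),33,144)
for nm,c in(('blue',(322,157)),('red',(314,225)),('yellow',(253,253))): fit(nm,c,(V<100)|((H>105)&(H<130)&(S>60)),37,128)
print('screw',ray(256,185,123).round(1))
for n in('red','blue','yellow'):
    s=pts['s'+n];q=pts[n];c=(s*74+q*66)/140;dd=q-s;print(n,'centre',c.round(1),'az',np.degrees(np.arctan2(dd[1],dd[0])).round(2),'len',np.hypot(*dd).round(1))
E
```

```text
sred [193.3 154.1  48.9  52.6] [433.6 183.5]
syellow [258.7 120.   50.1  55.4] [490.3 226.6]
sblue [195.7 221.6  46.1  48.2] [444.4 113.6]
blue [319.7 154.9  59.   68.3] [558.1 201.4]
red [313.8 224.6  57.8  60.8] [569.5 125.2]
yellow [252.6 253.3  57.9  58.6] [510.   79.3]
screw [500.1 157.1]
red centre [497.7 156. ] az -23.22 len 147.9
blue centre [498. 155.] az 37.69 len 143.6
yellow centre [499.6 157.2] az -82.38 len 148.6
```

```bash
sed -i 's/^C=np.array.*/C=np.array([499.5,155.5]); AZ=dict(red=-22.6,blue=37.4,yellow=-82.6); B=dict(red=(649.7,-221.3),blue=(503.6,-315.4),yellow=(514.8,-111.6))/' h.py; python3 -c "
from h import *
go((*B['red'],225),down(-22.6))"
```

```text
t 1.8167 at [495.3 180.5 340.3] SHIFT [-422.7   82.7  114.2] ROT [-0.07 -0.14 32.55] f [-0.5 -0.2 -0.9] op 1.002 0.0
```

jog_arm([
  [-423,83,114,0,0,32.5,-1],
  [-423,83,114,0,0,32.5,-1],
  [-423,83,114,0,0,32.5,-1],
  [-423,83,114,0,0,32.5,-1],
  [-423,83,114,0,0,32.5,-1],
  [-423,83,114,0,0,32.5,-1],
  [-423,83,114,0,0,32.5,-1],
  [-423,83,114,0,0,32.5,-1],
  [-423,83,114,0,0,32.5,-1],
  [-423,83,114,0,0,32.5,-1],
])

```text
clock: 2.65
ee_pos: [637.7, -203.3, 233.0]
tool_rot: [0.833, 0.553, -0.0, -0.0]
force: [0.2, 0.7, 0.1]
opening: 0.999
finger_force: 0.0
```

```bash
cat >> h.py <<'E'
def look(tag=None):
    s=r.sense(); p,d=vision.snapshot('wrist'); m=vision.camera_model('wrist'); 
    if tag: cv2.imwrite(f'pics/{tag}.png',p[:,:,::-1])
    R0=R.from_quat(s['tool_rot']).as_matrix(); T=m['hand_eye']; Rw=R0@T[:3,:3]; t=R0@T[:3,3]+s['ee_pos']
    def ray(u,v,h):
        q=Rw@np.array([(u-m['cx'])/m['fx'],(v-m['cy'])/m['fy'],1]); return (t+q*(h-t[2])/q[2])[:2]
    return p,d,ray,cloud(d,m,Rw,t)
def capfind(c,tag=None):
    p,d,ray,P=look(tag); hsv=cv2.cvtColor(p,cv2.COLOR_RGB2HSV).astype(int);H,S=hsv[...,0],hsv[...,1]
    k={'red':((H<8)|(H>172))&(S>150),'yellow':(H>15)&(H<26)&(S>215),'blue':(H>105)&(H<130)&(S>150)}[c]
    k&=(d>0)&(P[...,2]>117)&(P[...,2]<127)&(np.hypot(P[...,0]-B[c][0],P[...,1]-B[c][1])<45)
    Q=P[k]; (x,y),rad=cv2.minEnclosingCircle(Q[:,:2].astype(np.float32)); print(c,len(Q),'mean',Q.mean(0).round(1),'mec',round(x,1),round(y,1),round(rad,1))
E
python3 -c "
from h import *
capfind('red','w1')
go((*B['red'],114),down(-22.6))"
```

```text
red 2549 mean [ 651.1 -220.   122.3] mec 649.1 -219.8 24.2
t 2.7 at [ 637.7 -212.2  229.8] SHIFT [ -3.2  15.  115.7] ROT [-0.14  0.22 -0.75] f [-6.3 -7.8 -5.3] op 1.002 0.0
```

jog_arm([
  [-3,15,50,0,0,0,-1],
  [-3,15,60,0,0,0,-1],
  [-3,15,60,0,0,0,-1],
  [-3,15,60,0,0,0,-1],
  [-3,15,60,0,0,0,-1],
  [-3,15,60,0,0,0,-1],
  [-3,15,60,0,0,0,-1],
  [-3,15,60,0,0,0,-1],
  [-3,15,60,0,0,0,-1],
  [-3,15,60,0,0,0,-1],
])

```text
clock: 3.53
ee_pos: [650.6, -209.2, 174.3]
tool_rot: [0.833, 0.553, 0.0, 0.0]
force: [0.3, -1.1, -0.3]
opening: 0.995
finger_force: 0.0
```

```bash
python3 -c "
from h import *
capfind('red')
go((*B['red'],114),down(-22.6))"
```

```text
red 3386 mean [ 655.1 -220.4  122.3] mec 650.5 -220.1 24.1
t 3.5833 at [ 650.6 -209.2  174.1] SHIFT [-11.5   3.8  60.1] ROT [ 0.01  0.   -0.27] f [ 1.  -0.5 -0.3] op 1.001 0.0
```

jog_arm([
  [-10.5,4,15,0,0,-0.3,-1],
  [-10.5,4,35,0,0,-0.3,-1],
  [-10.5,4,55,0,0,-0.3,-1],
  [-10.5,4,60,0,0,-0.3,-1],
  [-10.5,4,60,0,0,-0.3,-1],
  [-10.5,4,60,0,0,-0.3,-1],
  [-10.5,4,60,0,0,-0.3,0.3],
  [-10.5,4,60,0,0,-0.3,1],
  [-10.5,4,60,0,0,-0.3,1],
  [-10.5,4,60,0,0,-0.3,1],
], squeeze=70)

```text
clock: 4.42
ee_pos: [650.8, -220.5, 115.2]
tool_rot: [0.832, 0.555, 0.0, 0.001]
force: [-1.2, 1.0, 4.9]
opening: 0.54
finger_force: 70.8
```

jog_arm([
  [0,0,0,0,0,0,1],
  [0,0,0,0,0,0,1],
  [0,0,0,0,0,0,1],
  [0,0,-10,0,0,0,1],
  [0,0,-40,0,0,0,1],
  [0,0,-80,0,0,0,1],
  [0,0,-120,0,0,0,1],
  [0,0,-150,0,0,0,1],
  [0,0,-175,0,0,0,1],
  [0,0,-175,0,0,0,1],
])

```text
clock: 5.25
ee_pos: [651.7, -220.5, 295.4]
tool_rot: [0.832, 0.555, 0.002, 0.003]
force: [0.7, 0.2, -2.2]
opening: 0.534
finger_force: 73.0
```

```bash
cat >> h.py <<'E'
def over(c,hgt,k=1,dh=0):
    # TCP such that bottle's underside is hgt mm above its floor along the bore axis; grip G mm above underside
    m,u,Rt=bore(c,k); go(m+u*(-104+hgt+G),Rt)
G=114
E
python3 -c "
from h import *
over('red',150)"
```

```text
t 5.25 at [ 651.7 -220.5  295.4] SHIFT [ 288.7 -278.6   20.5] ROT [-2.457e+01 -4.000e-02  2.000e-02] f [ 0.7  0.2 -2.2] op 0.534 73.01737080328166
```

jog_arm([
  [20,-20,0,-2,0,0,1],
  [45,-44,1,-4,0,0,1],
  [72,-70,2,-6.5,0,0,1],
  [100,-97,3,-9,0,0,1],
  [128,-124,4,-12,0,0,1],
  [156,-151,5,-15,0,0,1],
  [184,-178,6,-18,0,0,1],
  [210,-203,7,-21,0,0,1],
  [235,-227,8,-24,0,0,1],
  [255,-246,9,-24.6,0,0,1],
])

```text
clock: 6.08
ee_pos: [518.6, 112.1, 279.9]
tool_rot: [0.812, 0.543, 0.12, 0.179]
force: [0.2, 0.8, -3.6]
opening: 0.537
finger_force: 73.5
```

```bash
python3 -c "
from h import *
G=115
over('red',150)"
```

```text
t 6.0833 at [518.6 112.1 279.9] SHIFT [ 32.8 -28.1  -5.5] ROT [-0.18 -0.08  0.18] f [ 0.2  0.8 -3.6] op 0.537 73.52816730737686
```

jog_arm([
  [15,-13,-2,0,0,0,1],
  [27,-23,-4,0,0,0,1],
  [33,-28,-5,0,0,0,1],
  [33,-28,-5,0,0,0,1],
  [33,-28,-5,0,0,0,1],
  [33,-28,-5,0,0,0,1],
  [33,-28,-5,0,0,0,1],
  [33,-28,-5,0,0,0,1],
  [33,-28,-5,0,0,0,1],
  [33,-28,-5,0,0,0,1],
])

```text
clock: 6.92
ee_pos: [508.3, 150.1, 272.8]
tool_rot: [0.813, 0.542, 0.118, 0.177]
force: [0.1, -0.7, -3.0]
opening: 0.537
finger_force: 73.5
```

```bash
sed -i 's/^G=114/G=115/' h.py; python3 -c "
from h import *
over('red',104)
p,d,ray,P=look('w2')
p,d=vision.snapshot('scene'); cv2.imwrite('pics/s2.png',cv2.resize(p[60:220,190:370,::-1],None,fx=3,fy=3))
a=cv2.imread('pics/w2.png');b=cv2.imread('pics/s2.png');b=cv2.resize(b,(288,256));a=cv2.resize(a,(512,384));c=np.zeros((384,800,3),np.uint8);c[:,:512]=a;c[:256,512:]=b;cv2.imwrite('pics/c2.png',c)"
```

```text
t 6.9167 at [508.3 150.1 272.8] SHIFT [ 1.6 -3.  43.2] ROT [-0.4   0.   -0.01] f [ 0.1 -0.7 -3. ] op 0.537 73.50045352242887
```

View pics/c2.png

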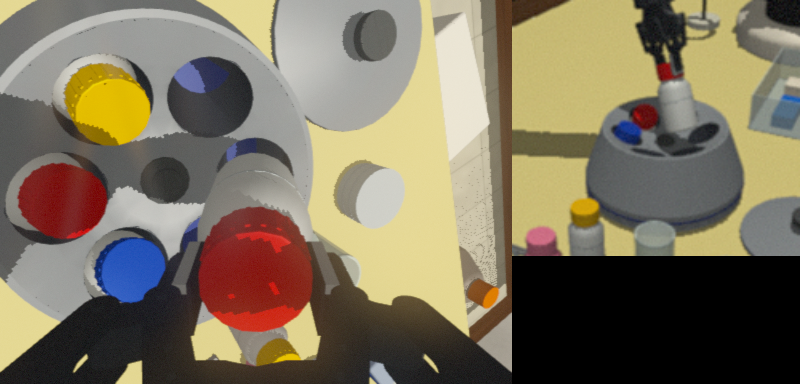

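Red is held, leaning correctly above its bore at (257,170). I'll check the rotor centre once from this view, using the screw at (165,180) and the blue mouth at (210,97).

```bash
python3 -c "
from h import *
p,d,ray,P=look()
print('screw',ray(165,180,123).round(1),'bluemouth',ray(210,97,128).round(1))
for c in('blue','red'): print(c,bore(c)[0].round(1))
hsv=cv2.cvtColor(p,cv2.COLOR_RGB2HSV).astype(int);H,S=hsv[...,0],hsv[...,1];I=np.indices(H.shape)
for nm,c,k in(('red',(62,200),((H<8)|(H>172))&(S>150)),('yellow',(113,110),(H>15)&(H<26)&(S>215)),('blue',(132,270),(H>105)&(H<130)&(S>150))):
    M=(k&(np.hypot(I[0]-c[1],I[1]-c[0])<50)).astype(np.uint8);M=cv2.morphologyEx(M,cv2.MORPH_OPEN,np.ones((5,5)));co=max(cv2.findContours(M,0,1)[0],key=cv2.contourArea);e=cv2.fitEllipse(cv2.convexHull(co))
    a=np.radians(AZ[nm]);print(nm,np.round(e[0]+e[1],1),ray(*e[0],144).round(1),'expected',(C-66*np.array([np.cos(a),np.sin(a)])).round(1))
"
```

```text
screw [499.8 157.2] bluemouth [559.3 200.7]
blue [558.3 200.4 128. ]
red [567.8 127.1 128. ]
red [ 62.7 200.3  74.9  87.9] [435.1 184.1] expected [438.6 180.9]
yellow [107.6 104.9  75.9  86.1] [490.2 226.2] expected [491. 221.]
blue [130.1 269.2  64.6  70.6] [444.7 114.8] expected [447.1 115.4]
```

```bash
sed -i 's/^C=np.array(\[499.5,155.5\])/C=np.array([499.5,156.7])/' h.py; python3 -c "
from h import *
over('red',108)"
```

```text
t 7.0667 at [508.2 150.4 272.8] SHIFT [ 2.5 -3.3 39.1] ROT [-0.4  -0.01  0.02] f [-0.8 -0.1 -3.9] op 0.538 73.50025822408497
```

jog_arm([
  [2.5,-3.5,5,-0.4,0,0,1],
  [2.5,-3.5,15,-0.4,0,0,1],
  [2.5,-3.5,25,-0.4,0,0,1],
  [2.5,-3.5,33,-0.4,0,0,1],
  [2.5,-3.5,39,-0.4,0,0,1],
  [2.5,-3.5,43,-0.4,0,0,1],
  [2.5,-3.5,47,-0.4,0,0,1],
  [2.5,-3.5,51,-0.4,0,0,1],
  [2.5,-3.5,51,-0.4,0,0,1],
  [2.5,-3.5,51,-0.4,0,0,1],
])

```text
clock: 7.9
ee_pos: [526.2, 145.5, 225.1]
tool_rot: [0.812, 0.542, 0.12, 0.18]
force: [3.6, -3.3, -3.0]
opening: 0.536
finger_force: 73.3
```

```bash
python3 -c "
from h import *
over('red',40); print(r.sense()['moment'])"
```

```text
t 7.9 at [526.2 145.5 225.1] SHIFT [ 0.1 -0.2 56. ] ROT [0.02 0.01 0.  ] f [ 3.6 -3.3 -3. ] op 0.536 73.29993154853582
[-0.50577968 -0.40024665 -0.17000405]
```

jog_arm([
  [0,0.5,5,0,0,0,1],
  [0,0.5,10,0,0,0,1],
  [0,0.5,15,0,0,0,1],
  [0,0.5,20,0,0,0,1],
  [0,0.5,25,0,0,0,1],
  [0,0.5,30,0,0,0,1],
  [0,0.5,35,0,0,0,1],
  [0,0.5,40,0,0,0,1],
  [0,0.5,40,0,0,0,1],
  [0,0.5,40,0,0,0,1],
])

```text
clock: 8.73
ee_pos: [542.1, 138.7, 188.2]
tool_rot: [0.812, 0.542, 0.12, 0.18]
force: [6.4, -4.7, -3.9]
opening: 0.54
finger_force: 73.2
```

```bash
python3 -c "
from h import *
over('red',15); s=r.sense();R0=R.from_quat(s['tool_rot']).as_matrix();print('F tool',R0.T@s['force'],'M',R0.T@s['moment'])"
```

```text
t 8.7333 at [542.1 138.7 188.2] SHIFT [ 0.2 -0.3 40.3] ROT [-0.02  0.02  0.  ] f [ 6.4 -4.7 -3.9] op 0.54 73.19509970024228
F tool [-1.846339    5.32378737  6.81768131] M [-1.38519739 -0.55259136  0.03149595]
```

jog_arm([
  [0,0.7,6,0,0,0,1],
  [0,0.7,12,0,0,0,1],
  [0,0.7,18,0,0,0,1],
  [0,0.7,24,0,0,0,1],
  [0,0.7,30,0,0,0,1],
  [0,0.7,35,0,0,0,1],
  [0,0.7,39,0,0,0,1],
  [0,0.7,42,0,0,0,1],
  [0,0.7,42,0,0,0,1],
  [0,0.7,42,0,0,0,1],
])

```text
clock: 9.57
ee_pos: [558.8, 131.7, 150.1]
tool_rot: [0.812, 0.542, 0.12, 0.18]
force: [4.6, -5.0, -4.0]
opening: 0.535
finger_force: 73.3
```

```bash
python3 -c "
from h import *
over('red',10); s=r.sense();R0=R.from_quat(s['tool_rot']).as_matrix();print('F tool',R0.T@s['force'],'M',R0.T@s['moment'])"
```

```text
t 9.5667 at [558.8 131.7 150.1] SHIFT [ 0.2 -0.6  3.1] ROT [-0.05  0.03  0.02] f [ 4.6 -5.  -4. ] op 0.535 73.31542647443712
F tool [-2.86016251  3.94110201  6.28986294] M [-0.63586461 -0.73968662  0.00630668]
```

jog_arm([
  [0,0,0,0,0,0,-0.2],
  [0,0,0,0,0,0,-0.4],
  [0,0,0,0,0,0,-0.5],
  [0,0,0,0,0,0,-0.5],
  [0,0,0,0,0,0,-0.5],
  [0,0,-5,0,0,0,-0.5],
  [0,0,-25,0,0,0,-0.5],
  [0,0,-55,0,0,0,-0.5],
  [0,0,-90,0,0,0,-0.8],
  [0,0,-120,0,0,0,-1],
])

```text
clock: 10.4
ee_pos: [510.8, 152.5, 261.5]
tool_rot: [0.812, 0.542, 0.12, 0.18]
force: [0.3, 0.2, 0.9]
opening: 0.992
finger_force: 0.0
```

```bash
python3 -c "
from h import *
p,d,ray,P=look('w3')
AP=112
go((*B['yellow'],215),down(-82.6))
m,u,Rt=bore('red')
hsv=cv2.cvtColor(p,cv2.COLOR_RGB2HSV).astype(int);k=((hsv[...,0]<8)|(hsv[...,0]>172))&(hsv[...,1]>150)&(np.linalg.norm(P-(m+18*u),axis=2)<50)
print('proud',np.percentile((P[k]-m)@u,[5,50,95]).round(1))"
```

```text
t 10.45 at [510.7 154.8 266.5] SHIFT [-245.    73.5   90.7] ROT [ 22.75 -13.44  59.17] f [1.9 6.7 9.2] op 0.997 0.0
proud [10.6 17.3 18.5]
```

View pics/w3.png

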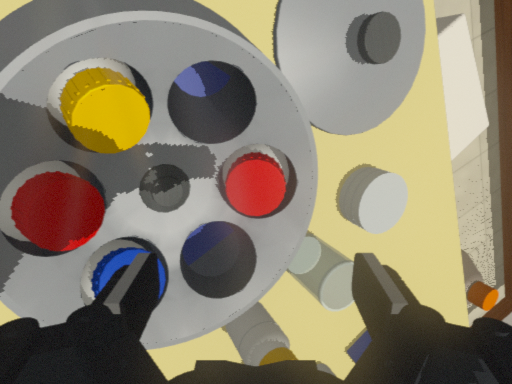

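Red is home at (255,185), about 18 mm proud. Next is yellow.

jog_arm([
  [-30,9,2,2.3,-1.3,5.9,-1],
  [-60,18,10,4.6,-2.7,11.8,-1],
  [-95,28,25,6.8,-4,17.8,-1],
  [-130,39,42,9.1,-5.4,23.7,-1],
  [-165,50,58,11.4,-6.7,29.6,-1],
  [-200,60,73,13.7,-8.1,35.5,-1],
  [-225,67,84,16,-9.4,41.4,-1],
  [-240,72,89,18.2,-10.8,47.3,-1],
  [-245,73.5,90.5,20.5,-12.1,53.3,-1],
  [-245,73.5,90.5,22.8,-13.4,59.2,-1],
])

```text
clock: 11.28
ee_pos: [514.6, -116.4, 208.9]
tool_rot: [0.998, 0.059, -0.003, -0.001]
force: [-0.4, 0.6, -0.2]
opening: 1.004
finger_force: 0.0
```

```bash
python3 -c "
from h import *
go((*B['yellow'],175),down(-82.6))"
```

```text
t 11.2833 at [ 514.6 -116.4  208.9] SHIFT [ 1.  -4.7 33.9] ROT [-0.13  0.38 -0.63] f [-0.4  0.6 -0.2] op 1.004 0.0
```

jog_arm([
  [1,-4.7,20,0,0.4,-0.6,-1],
  [1,-4.7,34,0,0.4,-0.6,-1],
  [1,-4.7,34,0,0.4,-0.6,-1],
  [1,-4.7,34,0,0.4,-0.6,-1],
  [1,-4.7,34,0,0.4,-0.6,-1],
  [1,-4.7,34,0,0.4,-0.6,-1],
  [1,-4.7,34,0,0.4,-0.6,-1],
  [1,-4.7,34,0,0.4,-0.6,-1],
  [1,-4.7,34,0,0.4,-0.6,-1],
  [1,-4.7,34,0,0.4,-0.6,-1],
])

```text
clock: 12.12
ee_pos: [515.0, -110.1, 175.1]
tool_rot: [0.998, 0.068, 0.001, -0.0]
force: [0.2, -0.2, 0.3]
opening: 1.0
finger_force: 0.0
```

```bash
python3 -c "
from h import *
capfind('yellow')
go((*B['yellow'],114),down(-82.6))"
```

```text
yellow 3862 mean [ 516.  -110.9  122.4] mec 514.3 -111.4 24.1
t 12.1667 at [ 515.  -110.1  175. ] SHIFT [-0.5  1.5 61. ] ROT [-0.01 -0.11  0.38] f [-0.1 -0.1  0.2] op 1.003 0.0
```

jog_arm([
  [-0.7,1.4,15,0,0,0.3,-1],
  [-0.7,1.4,35,0,0,0.3,-1],
  [-0.7,1.4,55,0,0,0.3,-1],
  [-0.7,1.4,60,0,0,0.3,-1],
  [-0.7,1.4,60,0,0,0.3,-1],
  [-0.7,1.4,60,0,0,0.3,-1],
  [-0.7,1.4,60,0,0,0.3,0.3],
  [-0.7,1.4,60,0,0,0.3,1],
  [-0.7,1.4,60,0,0,0.3,1],
  [-0.7,1.4,60,0,0,0.3,1],
], squeeze=70)

```text
clock: 13.0
ee_pos: [515.4, -111.5, 116.1]
tool_rot: [0.998, 0.065, 0.002, 0.0]
force: [-1.8, 0.7, 6.9]
opening: 0.537
finger_force: 70.5
```

jog_arm([
  [0,0,0,0,0,0,1],
  [0,0,0,0,0,0,1],
  [0,0,0,0,0,0,1],
  [0,0,-10,0,0,0,1],
  [0,0,-40,0,0,0,1],
  [0,0,-80,0,0,0,1],
  [0,0,-120,0,0,0,1],
  [0,0,-150,0,0,0,1],
  [0,0,-175,0,0,0,1],
  [0,0,-185,0,0,0,1],
])

```text
clock: 13.83
ee_pos: [514.9, -111.6, 303.9]
tool_rot: [0.998, 0.065, 0.003, 0.001]
force: [0.9, -1.3, -3.5]
opening: 0.536
finger_force: 73.7
```

```bash
python3 -c "
from h import *
over('yellow',150)"
```

```text
t 13.8333 at [ 514.9 -111.6  303.9] SHIFT [  19.5 -262.1   29.7] ROT [-2.49e+01 -3.50e-01  1.00e-02] f [ 0.9 -1.3 -3.5] op 0.536 73.72144179884344
```

jog_arm([
  [2,-20,0,-3,0,0,1],
  [4,-55,0,-7,0,0,1],
  [7,-95,0,-11,0,0,1],
  [10,-135,3,-15,0,0,1],
  [13,-175,8,-19,0,0,1],
  [16,-210,14,-22,-0.3,0,1],
  [18,-238,20,-24,-0.3,0,1],
  [19,-255,25,-25,-0.3,0,1],
  [19.5,-262,29,-25,-0.3,0,1],
  [19.5,-262,29,-25,-0.3,0,1],
])

```text
clock: 14.67
ee_pos: [498.7, 152.4, 269.3]
tool_rot: [0.974, 0.065, 0.011, 0.216]
force: [-0.6, -0.2, -4.0]
opening: 0.533
finger_force: 73.7
```

jog_arm([
  [0,0,0,0,0,0,1],
  [0,0,0,0,0,0,1],
  [0,0,0,0,0,0,1],
  [0,0,0,0,0,0,1],
  [0,0,0,0,0,0,1],
  [0,0,0,0,0,0,1],
  [0,0,0,0,0,0,1],
  [0,0,0,0,0,0,1],
  [0,0,0,0,0,0,1],
  [0,0,0,0,0,0,1],
])

```text
clock: 15.5
ee_pos: [499.5, 150.7, 271.0]
tool_rot: [0.974, 0.064, 0.012, 0.216]
force: [-0.5, 0.2, -4.1]
opening: 0.532
finger_force: 73.7
```

```bash
python3 -c "
from h import *
over('yellow',98)"
```

```text
t 15.5 at [499.5 150.7 271. ] SHIFT [ 0.9  1.3 49.3] ROT [-0.01  0.17  0.1 ] f [-0.5  0.2 -4.1] op 0.532 73.71004612650722
```

jog_arm([
  [1,2,6,0,0.2,0.1,1],
  [1,2,15,0,0.2,0.1,1],
  [1,2,25,0,0.2,0.1,1],
  [1,2,33,0,0.2,0.1,1],
  [1,2,39,0,0.2,0.1,1],
  [1,2,43,0,0.2,0.1,1],
  [1,2,47,0,0.2,0.1,1],
  [1,2,51,0,0.2,0.1,1],
  [1,2,51,0,0.2,0.1,1],
  [1,2,51,0,0.2,0.1,1],
])

```text
clock: 16.33
ee_pos: [503.5, 127.2, 225.6]
tool_rot: [0.974, 0.063, 0.014, 0.216]
force: [0.3, -4.1, -4.6]
opening: 0.538
finger_force: 73.5
```

```bash
python3 -c "
from h import *
over('yellow',55); s=r.sense();R0=R.from_quat(s['tool_rot']).as_matrix();print('F tool',R0.T@s['force'],'M',R0.T@s['moment'])"
```

```text
t 16.3333 at [503.5 127.2 225.6] SHIFT [-0.2 -1.2 41.1] ROT [ 0.03 -0.02 -0.02] f [ 0.3 -4.1 -4.6] op 0.538 73.46749282674864
F tool [-0.24702278  1.8209451   5.89359493] M [-0.3787056   0.4690517   0.03717948]
```

Forces are small, so I'll continue down.

jog_arm([
  [0,0,6,0,0,0,1],
  [0,0,12,0,0,0,1],
  [0,0,18,0,0,0,1],
  [0,0,24,0,0,0,1],
  [0,0,30,0,0,0,1],
  [0,0,36,0,0,0,1],
  [0,0,41,0,0,0,1],
  [0,0,46,0,0,0,1],
  [0,0,50,0,0,0,1],
  [0,0,50,0,0,0,1],
])

```text
clock: 17.17
ee_pos: [506.2, 105.7, 179.5]
tool_rot: [0.974, 0.063, 0.014, 0.216]
force: [3.9, -6.1, -3.5]
opening: 0.534
finger_force: 73.3
```

```bash
python3 -c "
from h import *
over('yellow',13); s=r.sense();R0=R.from_quat(s['tool_rot']).as_matrix();print('F tool',R0.T@s['force'],'M',R0.T@s['moment'])"
```

```text
t 17.1667 at [506.2 105.7 179.5] SHIFT [-0.  -1.4 32.2] ROT [ 0.04  0.01 -0.03] f [ 3.9 -6.1 -3.5] op 0.534 73.323646732606
F tool [3.11601109 4.48489358 5.97706153] M [-1.0283412   0.70067608  0.01823483]
```

jog_arm([
  [0.3,0.3,6,0,0,0,1],
  [0.3,0.3,12,0,0,0,1],
  [0.3,0.3,18,0,0,0,1],
  [0.3,0.3,24,0,0,0,1],
  [0.3,0.3,29,0,0,0,1],
  [0.3,0.3,32,0,0,0,1],
  [0.3,0.3,33,0,0,0,1],
  [0.3,0.3,33,0,0,0,1],
  [0.3,0.3,33,0,0,0,1],
  [0.3,0.3,33,0,0,0,1],
])

```text
clock: 18.0
ee_pos: [508.2, 91.9, 149.8]
tool_rot: [0.974, 0.063, 0.014, 0.216]
force: [3.6, -6.7, -3.1]
opening: 0.534
finger_force: 73.5
```

```bash
python3 -c "
from h import *
over('yellow',13); s=r.sense();R0=R.from_quat(s['tool_rot']).as_matrix();print('F tool',R0.T@s['force'],'M',R0.T@s['moment'])"
```

```text
t 18.0 at [508.2  91.9 149.8] SHIFT [-0.2 -1.4 -0.6] ROT [ 0.02  0.02 -0.01] f [ 3.6 -6.7 -3.1] op 0.534 73.5416285530664
F tool [2.72487594 5.1820128  5.80209289] M [-1.0669644   0.80614541  0.05403353]
```

jog_arm([
  [0,0,0,0,0,0,-0.2],
  [0,0,0,0,0,0,-0.4],
  [0,0,0,0,0,0,-0.5],
  [0,0,0,0,0,0,-0.5],
  [0,0,0,0,0,0,-0.5],
  [0,0,-5,0,0,0,-0.5],
  [0,0,-25,0,0,0,-0.5],
  [0,0,-55,0,0,0,-0.5],
  [0,0,-90,0,0,0,-0.8],
  [0,0,-120,0,0,0,-1],
])

```text
clock: 18.83
ee_pos: [501.3, 144.1, 261.4]
tool_rot: [0.974, 0.063, 0.014, 0.216]
force: [-0.2, -0.7, 0.4]
opening: 0.992
finger_force: 0.0
```

```bash
python3 -c "
from h import *
p,d,ray,P=look('w4')
m,u,Rt=bore('yellow')
hsv=cv2.cvtColor(p,cv2.COLOR_RGB2HSV).astype(int);k=(hsv[...,0]>15)&(hsv[...,0]<26)&(hsv[...,1]>200)&(np.linalg.norm(P-(m+18*u),axis=2)<50)
print('proud',np.percentile((P[k]-m)@u,[5,50,95]).round(1))
print(r.sense()['ee_pos'],r.sense()['joint_positions'].round(2))"
```

```text
proud [12.4 16.9 18. ]
[502.23880525 147.50279963 266.14069613] [-0.08  0.36 -0.6   1.79  0.59  1.34 -2.33]
```

View pics/w4.png

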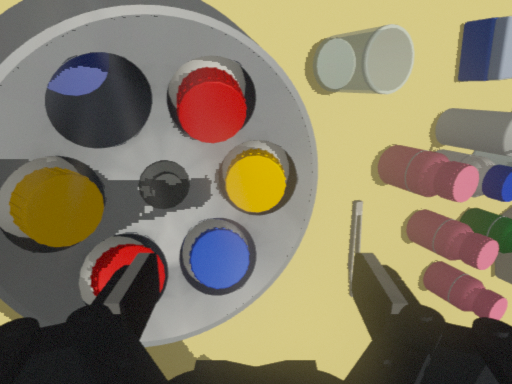

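Yellow is home at (256,182). For blue I'll lean the gripper about 28° away from the wash-bottle spout, which starts at x=525.

```bash
cat >> h.py <<'E'
TH=28.
def lean(): return down(-90)@R.from_euler('y',TH,degrees=True).as_matrix()
def leanpose(z0): # TCP with grasp point on bottle axis at height z0
    Rt=lean(); return np.r_[B['blue'],z0]+2*Rt[:,2],Rt
def overL(hgt,gp,k=1):
    m,u,Rt=bore('blue',k); Rt=Rt@R.from_euler('y',TH,degrees=True).as_matrix(); go(m+u*(-104+hgt+gp)+2*Rt[:,2],Rt)
E
python3 -c "
from h import *
print(lean().round(2))
go(*leanpose(235))"
```

```text
[[ 0.88  0.    0.47]
 [ 0.   -1.    0.  ]
 [ 0.47  0.   -0.88]]
t 18.8833 at [502.2 147.5 266.1] SHIFT [-59.1 403.1 222.2] ROT [22.42 25.51 13.27] f [-0.3  3.7  6.2] op 0.998 0.0
```

jog_arm([
  [-4,24,13,1.3,1.5,0.8,-1],
  [-9,60,33,3.4,3.8,2,-1],
  [-14,97,53,5.4,6.1,3.2,-1],
  [-19,133,73,7.4,8.4,4.4,-1],
  [-25,169,93,9.4,10.7,5.6,-1],
  [-30,206,113,11.4,13,6.8,-1],
  [-35,242,133,13.5,15.3,8,-1],
  [-41,278,153,15.5,17.6,9.2,-1],
  [-46,314,173,17.5,19.9,10.3,-1],
  [-51,350,193,19.5,22.2,11.5,-1],
])

```text
clock: 19.72
ee_pos: [502.4, -228.9, 234.5]
tool_rot: [0.979, 0.01, 0.203, 0.037]
force: [1.9, 0.9, -0.3]
opening: 1.003
finger_force: 0.0
```

```bash
python3 -c "
from h import *
go(*leanpose(215));print(r.sense()['joint_positions'].round(2))"
```

```text
t 19.7167 at [ 502.4 -228.9  234.5] SHIFT [-9.4 84.7 26.2] ROT [3.84 4.6  2.15] f [ 1.9  0.9 -0.3] op 1.003 0.0
[ 0.77  0.15 -0.38  2.08 -0.09  0.52 -1.07]
```

jog_arm([
  [-4,25,8,1.3,1.5,0.7,-1],
  [-7,55,17,2.6,3,1.5,-1],
  [-9,75,24,3.8,4.6,2.1,-1],
  [-9,82,26,3.8,4.6,2.1,-1],
  [-9,82,26,3.8,4.6,2.1,-1],
  [-9,82,26,3.8,4.6,2.1,-1],
  [-9,82,26,3.8,4.6,2.1,-1],
  [-9,82,26,3.8,4.6,2.1,-1],
  [-9,82,26,3.8,4.6,2.1,-1],
  [-9,82,26,3.8,4.6,2.1,-1],
])

```text
clock: 20.55
ee_pos: [505.5, -309.5, 212.9]
tool_rot: [0.971, 0.002, 0.24, 0.0]
force: [0.1, -1.1, 0.5]
opening: 1.001
finger_force: 0.0
```

```bash
python3 -c "
from h import *
capfind('blue','w5')
go(*leanpose(165));print(r.sense()['joint_positions'].round(2))"
```

```text
blue 195 mean [ 485.9 -310.9  122.4] mec 502.9 -314.4 23.0
t 20.6 at [ 505.4 -309.6  212.8] SHIFT [-23.9   5.7  43.4] ROT [-0.04  0.2   0.17] f [ 0.4 -0.2 -0.2] op 0.999 0.0
[ 1.    0.28 -0.42  2.02 -0.35  0.5  -0.68]
```

View pics/w5.png

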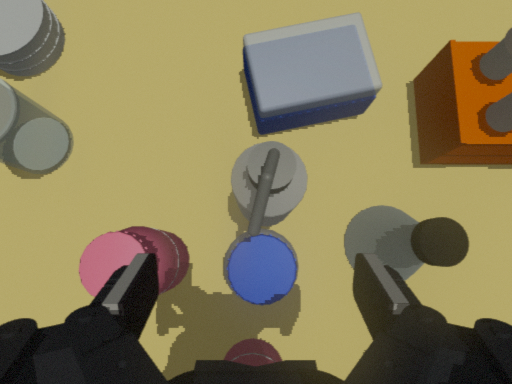

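Blue cap is at (262,268), with the spout ending just short of it. I'll descend vertically with the leaning tool.

jog_arm([
  [0,5.4,0,0,0.2,0.2,-1],
  [-6,5.4,10,0,0.2,0.2,-1],
  [-15,5.4,27,0,0.2,0.2,-1],
  [-24,5.4,43.5,0,0.2,0.2,-1],
  [-33,5.4,60,0,0.2,0.2,-1],
  [-40,5.4,73,0,0.2,0.2,-1],
  [-44,5.4,80,0,0.2,0.2,-1],
  [-48,5.4,87.3,0,0.2,0.2,-1],
  [-48,5.4,87.3,0,0.2,0.2,-1],
  [-48,5.4,87.3,0,0.2,0.2,-1],
])

```text
clock: 21.43
ee_pos: [503.5, -315.9, 113.1]
tool_rot: [0.97, -0.001, 0.242, -0.001]
force: [-0.2, -0.7, 0.4]
opening: 0.997
finger_force: 0.0
```

```bash
sed -i 's/blue=(503.6,-315.4)/blue=(503.2,-315.0)/' h.py; python3 -c "
from h import *
go(*leanpose(115))"
```

```text
t 21.4333 at [ 503.5 -315.9  113.1] SHIFT [ 0.6 -0.9  0.2] ROT [-0.04 -0.   -0.11] f [-0.2 -0.7  0.4] op 0.997 0.0
```

Close, then lift vertically. Straight up is x +0.47 and z −0.88 per mm.

jog_arm([
  [0.6,-0.6,0,0,0,0,-1],
  [0.6,-0.6,0,0,0,0,0.3],
  [0.6,-0.6,0,0,0,0,1],
  [0.6,-0.6,0,0,0,0,1],
  [0.6,-0.6,0,0,0,0,1],
  [0.6,-0.6,0,0,0,0,1],
  [0.6,-0.6,0,0,0,0,1],
  [0.6,-0.6,0,0,0,0,1],
  [0.6,-0.6,0,0,0,0,1],
  [0.6,-0.6,0,0,0,0,1],
], squeeze=80)

```text
clock: 22.27
ee_pos: [504.5, -315.2, 114.1]
tool_rot: [0.97, -0.0, 0.242, -0.0]
force: [-2.2, 2.8, 12.4]
opening: 0.531
finger_force: 80.8
```

jog_arm([
  [4.7,0,-8.8,0,0,0,1],
  [14,0,-26.4,0,0,0,1],
  [28,0,-53,0,0,0,1],
  [42,0,-79,0,0,0,1],
  [56,0,-106,0,0,0,1],
  [70,0,-132,0,0,0,1],
  [82,0,-154,0,0,0,1],
  [89,0,-167,0,0,0,1],
  [89,0,-167,0,0,0,1],
  [89,0,-167,0,0,0,1],
])

```text
clock: 23.1
ee_pos: [503.9, -315.3, 302.9]
tool_rot: [0.97, -0.001, 0.242, -0.0]
force: [-0.2, -0.2, -3.5]
opening: 0.537
finger_force: 83.8
```

```bash
python3 -c "
from h import *
overL(155,116.5);print(r.sense()['joint_positions'].round(2))
p,d=vision.snapshot('side'); m=vision.camera_model('side'); P=cloud(d,m,R.from_quat(m['attitude']).as_matrix(),m['position'])
cv2.imwrite('pics/s6.png',cv2.resize(p[100:384,120:400,::-1],None,fx=2,fy=2))"
```

```text
t 23.1 at [ 503.9 -315.3  302.9] SHIFT [ -13.8 -475.1   20.8] ROT [  46.63   27.69 -116.83] f [-0.2 -0.2 -3.5] op 0.537 83.77505636774004
[ 1.01  0.16 -0.4   1.92 -0.34  0.7  -0.73]
```

View pics/s6.png

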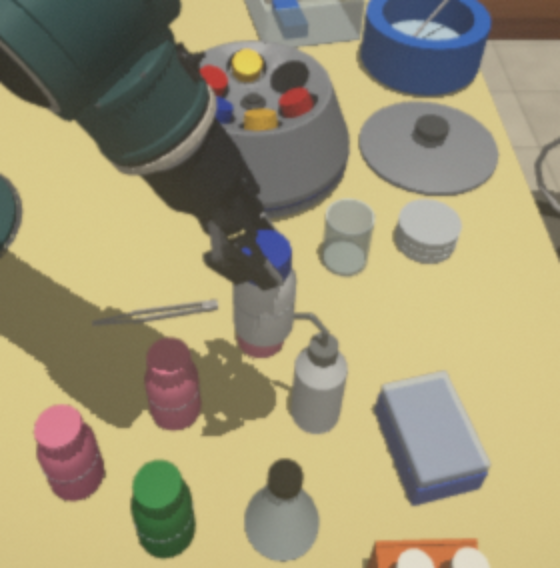

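Blue is held upright clear of the spout, and the wash bottle is still standing. Now I'll swing over to the rotor.

jog_arm([
  [0,-15,0,2.3,1.4,-5.8,1],
  [-1,-40,1,4.7,2.8,-11.7,1],
  [-2,-68,2,7,4.2,-17.5,1],
  [-3,-96,3,9.3,5.5,-23.4,1],
  [-4,-125,4,11.7,6.9,-29.2,1],
  [-5,-155,5,14,8.3,-35,1],
  [-6,-185,6,16.3,9.7,-40.9,1],
  [-7,-215,7,18.7,11.1,-46.7,1],
  [-8,-243,8,21,12.5,-52.6,1],
  [-8,-270,9,23.3,13.8,-58.4,1],
])

```text
clock: 23.98
ee_pos: [500.4, -43.8, 289.7]
tool_rot: [0.793, 0.517, 0.316, -0.072]
force: [1.6, -0.7, -3.1]
opening: 0.538
finger_force: 83.7
```

```bash
python3 -c "
from h import *
overL(155,116);print(r.sense()['joint_positions'].round(2))"
```

```text
t 23.9833 at [500.4 -43.8 289.7] SHIFT [151.4 -93.8  99.8] ROT [ 23.11  13.69 -58.28] f [ 1.6 -0.7 -3.1] op 0.538 83.73318736441433
[ 1.04  0.09 -0.71  2.11 -0.76  0.82  0.42]
```

jog_arm([
  [10,-6,6,2.3,1.4,-5.8,1],
  [28,-17,18,4.6,2.7,-11.7,1],
  [48,-30,31,6.9,4.1,-17.5,1],
  [68,-42,45,9.2,5.5,-23.3,1],
  [88,-55,58,11.6,6.8,-29.1,1],
  [108,-67,71,13.9,8.2,-35,1],
  [127,-79,84,16.2,9.6,-40.8,1],
  [141,-87,93,18.5,11,-46.6,1],
  [149,-92,98,20.8,12.3,-52.5,1],
  [151,-94,100,23.1,13.7,-58.3,1],
])

```text
clock: 24.82
ee_pos: [503.2, 160.1, 277.6]
tool_rot: [0.372, 0.873, 0.293, -0.119]
force: [-0.2, 0.1, -2.6]
opening: 0.534
finger_force: 83.7
```

```bash
python3 -c "
from h import *
overL(150,116);print(r.sense()['joint_positions'].round(2))"
```

```text
t 24.8167 at [503.2 160.1 277.6] SHIFT [-1.7 -0.7  4.2] ROT [-0.06 -0.05  0.14] f [-0.2  0.1 -2.6] op 0.534 83.74508460983634
[ 0.74  0.35 -0.92  1.93 -0.45  0.94  0.89]
```

jog_arm([
  [-1.7,0,2,0,0,0,1],
  [-1.7,0,4,0,0,0,1],
  [-1.7,0,4,0,0,0,1],
  [-1.7,0,4,0,0,0,1],
  [-1.7,0,4,0,0,0,1],
  [-1.7,0,4,0,0,0,1],
  [-1.7,0,4,0,0,0,1],
  [-1.7,0,4,0,0,0,1],
  [-1.7,0,4,0,0,0,1],
  [-1.7,0,4,0,0,0,1],
])

```text
clock: 25.65
ee_pos: [505.5, 159.7, 274.8]
tool_rot: [0.375, 0.872, 0.293, -0.117]
force: [0.5, 0.2, -2.9]
opening: 0.538
finger_force: 83.7
```

```bash
python3 - <<'E'
from h import *
overL(97,116)
# bottle axis from scene+side depth: white body points between rotor and cap
m_,u,_=bore('blue')
for n in('scene','side'):
    p,d=vision.snapshot(n); m=vision.camera_model(n); P=cloud(d,m,R.from_quat(m['attitude']).as_matrix(),m['position'])
    hsv=cv2.cvtColor(p,cv2.COLOR_RGB2HSV).astype(int); q=P-m_; h=q@u; rad=np.linalg.norm(q-h[...,None]*u,axis=2)
    k=(d>0)&(rad<45)&(h>52)&(h<118)
    T=P[k]; print(n,len(T))
    if len(T)<60: continue
    # fit cylinder r=31: axis point offset (a,b) and tilt (c,e)
    e1=np.cross([0,0,1],u);e1/=np.linalg.norm(e1);e2=np.cross(u,e1);Q=T-m_;H=Q@u;X=Q@e1;Y=Q@e2
    from scipy.optimize import least_squares
    s=least_squares(lambda v:np.hypot(X-v[0]-v[2]*(H-46),Y-v[1]-v[3]*(H-46))-31,[0,0,0,0],loss='soft_l1'); print('offset at foot',s.x[:2].round(1),'tilt deg',np.degrees(s.x[2:]).round(2),'rms',np.abs(s.fun).mean().round(2),'e1',e1.round(2),'e2',e2.round(2))
E
```

```text
t 25.65 at [505.5 159.7 274.8] SHIFT [-23.4  -0.9  49. ] ROT [ 0.14  0.17 -0.19] f [ 0.5  0.2 -2.9] op 0.538 83.74549593776464
scene 413
offset at foot [ 1.4 -0.9] tilt deg [-0.01  0.71] rms 1.48 e1 [ 0.61 -0.79  0.  ] e2 [0.72 0.55 0.42]
side 305
offset at foot [ 1.1 -0.2] tilt deg [0.23 0.57] rms 0.8 e1 [ 0.61 -0.79  0.  ] e2 [0.72 0.55 0.42]
```

jog_arm([
  [-0.6,0.2,5.3,0.1,0.2,-0.2,1],
  [-5.3,0.2,14.1,0.1,0.2,-0.2,1],
  [-10,0.2,23,0.1,0.2,-0.2,1],
  [-13.8,0.2,30,0.1,0.2,-0.2,1],
  [-16.6,0.2,35.3,0.1,0.2,-0.2,1],
  [-18.9,0.2,39.7,0.1,0.2,-0.2,1],
  [-21.3,0.2,44.2,0.1,0.2,-0.2,1],
  [-23.2,0.2,47.7,0.1,0.2,-0.2,1],
  [-23.2,0.2,47.7,0.1,0.2,-0.2,1],
  [-23.2,0.2,47.7,0.1,0.2,-0.2,1],
])

```text
clock: 26.58
ee_pos: [522.5, 174.8, 226.7]
tool_rot: [0.373, 0.872, 0.293, -0.119]
force: [-0.2, -0.4, -2.7]
opening: 0.536
finger_force: 83.8
```

```bash
cat >> h.py <<'E'
def st(h):
    overL(h,116); s=r.sense();R0=R.from_quat(s['tool_rot']).as_matrix();print('F tool',(R0.T@s['force']).round(1),'M',(R0.T@s['moment']).round(2),s['joint_positions'].round(2))
E
python3 -c "
from h import *
st(55)"
```

```text
t 26.5833 at [522.5 174.8 226.7] SHIFT [-19.8  -1.2  38.4] ROT [ 0.04 -0.03  0.01] f [-0.2 -0.4 -2.7] op 0.536 83.82695021107793
F tool [-1.2 -1.5  1.9] M [ 0.85 -0.96  0.04] [ 0.65  0.46 -0.88  1.93 -0.39  0.82  0.87]
```

jog_arm([
  [-2.8,-0.2,5.3,0,0,0,1],
  [-5.6,-0.2,10.6,0,0,0,1],
  [-8.4,-0.2,15.9,0,0,0,1],
  [-11.3,-0.2,21.2,0,0,0,1],
  [-14.1,-0.2,26.5,0,0,0,1],
  [-16.9,-0.2,31.8,0,0,0,1],
  [-19.7,-0.2,37.1,0,0,0,1],
  [-22,-0.2,41.5,0,0,0,1],
  [-23.5,-0.2,44.1,0,0,0,1],
  [-23.5,-0.2,44.1,0,0,0,1],
])

```text
clock: 27.42
ee_pos: [539.3, 187.6, 180.6]
tool_rot: [0.373, 0.872, 0.293, -0.119]
force: [2.4, -2.5, -4.8]
opening: 0.539
finger_force: 83.7
```

```bash
python3 -c "
from h import *
st(14)"
```

```text
t 27.4167 at [539.3 187.6 180.6] SHIFT [-15.3  -0.8  29.8] ROT [ 0.03 -0.05 -0.01] f [ 2.4 -2.5 -4.8] op 0.539 83.6834046151489
F tool [-5.2 -1.6  2.3] M [ 0.99 -1.8   0.09] [ 0.57  0.56 -0.83  1.92 -0.35  0.73  0.86]
```

jog_arm([
  [-2.9,0,5,0,0,0,1],
  [-5.9,0,10.3,0,0,0,1],
  [-8.7,0,15.6,0,0,0,1],
  [-11.5,0,20.9,0,0,0,1],
  [-14,0,25.5,0,0,0,1],
  [-15.5,0,28.3,0,0,0,1],
  [-16,0,29.2,0,0,0,1],
  [-16,0,29.2,0,0,0,1],
  [-16,0,29.2,0,0,0,1],
  [-16,0,29.2,0,0,0,1],
])

```text
clock: 28.25
ee_pos: [550.5, 195.6, 151.0]
tool_rot: [0.373, 0.872, 0.293, -0.119]
force: [1.6, -3.5, -5.2]
opening: 0.539
finger_force: 83.7
```

```bash
python3 -c "
from h import *
st(14)"
```

```text
t 28.25 at [550.5 195.6 151. ] SHIFT [ 0.5 -0.8  1.2] ROT [ 0.03 -0.02  0.  ] f [ 1.6 -3.5 -5.2] op 0.539 83.65514472126961
F tool [-5.4 -3.   2.1] M [ 1.28 -2.02  0.07] [ 0.53  0.62 -0.8   1.91 -0.32  0.68  0.86]
```

jog_arm([
  [0,0,0,0,0,0,-0.2],
  [0,0,0,0,0,0,-0.4],
  [0,0,0,0,0,0,-0.5],
  [0,0,0,0,0,0,-0.5],
  [0,0,0,0,0,0,-0.5],
  [2.5,0,-4.5,0,0,0,-0.5],
  [12,0,-22,0,0,0,-0.5],
  [26,0,-49,0,0,0,-0.5],
  [40,0,-79,0,0,0,-0.8],
  [52,0,-106,0,0,0,-1],
])

```text
clock: 29.08
ee_pos: [512.2, 162.4, 259.7]
tool_rot: [0.372, 0.873, 0.293, -0.119]
force: [2.0, -0.7, 1.2]
opening: 0.991
finger_force: 0.0
```

jog_arm([
  [10,0,-20,0,0,0,-1],
  [20,0,-40,0,0,0,-1],
  [30,0,-60,0,0,0,-1],
  [30,0,-60,0,0,0,-1],
  [30,0,-60,0,0,0,-1],
  [30,0,-60,0,0,0,-1],
  [30,0,-60,0,0,0,-1],
  [30,0,-60,0,0,0,-1],
  [30,0,-60,0,0,0,-1],
  [30,0,-60,0,0,0,-1],
])

```text
clock: 29.92
ee_pos: [491.6, 144.0, 318.6]
tool_rot: [0.372, 0.872, 0.293, -0.119]
force: [-0.2, -0.4, 0.7]
opening: 0.998
finger_force: 0.0
```

```bash
python3 - <<'E'
from h import *
p,d,ray,P=look('w9'); cv2.imwrite('pics/f1.png',p[:,:,::-1])
hsv=cv2.cvtColor(p,cv2.COLOR_RGB2HSV).astype(int);H,S=hsv[...,0],hsv[...,1]
ks={'red':((H<8)|(H>172))&(S>140),'yellow':(H>15)&(H<26)&(S>200),'blue':(H>105)&(H<130)&(S>140)}
for c in ks:
    m,u,_=bore(c); k=ks[c]&(d>0)&(np.linalg.norm(P-(m+18*u),axis=2)<32)
    a=np.radians(AZ[c]+180);rad=np.array([np.cos(a),np.sin(a),0]);us=np.cos(np.radians(25))*np.array([0,0,1])-np.sin(np.radians(25))*rad; ms=np.r_[C,128]+74*rad
    ke=ks[c]&(d>0)&(np.linalg.norm(P-(ms+18*us),axis=2)<32)
    print(c,k.sum(),'placed',np.percentile((P[k]-m)@u,[50,90]).round(1) if k.sum()>5 else '','seated',np.percentile((P[ke]-ms)@us,[50,90]).round(1) if ke.sum()>5 else '')
s,_=vision.snapshot('side'); out=np.zeros((384,800,3),np.uint8); out[:,:512]=p[:,:,::-1]; out[:216,512:]=cv2.resize(s[:,:,::-1],(288,216)); cv2.imwrite('pics/f.png',out); print(r.sense()['clock'],r.sense()['force'],r.sense()['opening'])
E
```

```text
red 2363 placed [17.4 18.4] seated [19.1 20.1]
yellow 1215 placed [16.9 17.9] seated [19.8 20.7]
blue 1688 placed [18.9 19.9] seated [17.6 18.7]
30.0167 [ 0.34987337 -0.20046351 -0.01102093] 1.0038335230737654
```

View pics/f.png

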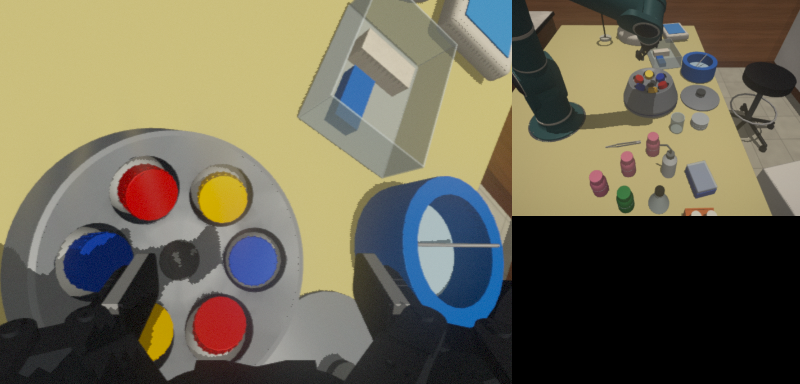

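The blue cap at (253,260) sits across from the seated blue one. All three placed caps are about 18 mm proud, matching the seated ones, and the bystanders are standing as before.

```bash
python3 -c "
from workcell import r
print(r.close_job())"
```

```text
the job is handed in; nothing more can be done
None
```

I put the red, yellow and blue bottles fully home, each opposite the seated bottle with the same cap colour, and nothing else on the bench was knocked over; I handed the job in at about 30 s.

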